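# Stop the cellar mill and slacken its left-handed burr nut

### The job

Get the green fruit mill ready for cleaning. First switch it off: reach in under the overhanging front lip and push the hidden red stop bar up from below until it is fully home and stays in. Then slacken the left-handed brass wing nut on top by turning it clockwise (seen from above) until its wings point front to back, in line with the two white marks, and let go; leave the jars and the cup where they stand.

Things in the scene. Friction and masses are not known exactly. Their poses are not given: they have to be found in the camera images.
- mill: Green cast fruit mill, bolted down. Its front looks to the robot's right. Origin on the bench; x points to its back (yaw 1.57: along world +y), y to its left, z up. Sizes in this frame, mm: base plate x -90..150, y -110..110, 20 high; column x -30..90, y -70..70, up to the head; steel disc under the nut: centre x 30, y 0, radius 45, top z 197; grey motor behind, x 90..202, radius 57 about z 100; chute on the column's left side.
- head_top (a point): Middle of the upper front edge of the mill's head (mill frame -90, 0, 190 mm), axes as the mill. The head is a slab x -90..100, y -100..100, z 165..190 that overhangs the column's front by 60 mm: this is the lip.
- lip_edge (a point): Middle of the lower front edge of the lip (mill frame -90, 0, 165 mm), axes as the mill. Below the lip there are 145 mm free down to the base plate. A finger coming from the front, leaning about 45 degrees, with its tip under the bar, moving straight up, can push the bar home without hitting the lip.
- bar_line (a point): Middle of the strip where the red stop bar hangs (mill frame -68, 0, 131 mm: its underside when out, 34 below the lip, axis 22 behind the lip's edge). Round bar along y, 16 thick, 30 long. Its middle lies up to 60 mm to either side of this point along y: not measured, find it by touch. Only its flat mount (36 wide, 8 thick, under the lip) is beside it.
- stop (a joint): Stop bar, slides straight up: 0 m = out (mill switched on), 0.008 m = fully home against its end stop (off). Moves with about 4 N and stays where it is left.
- nut (a joint): Left-handed brass wing nut, rad, growing CLOCKWISE seen from above (that loosens it). 0 = tight against its stop, wings left to right (along the mill's y); 1.57 = wings front to back (along the mill's x), in line with the white marks; it can go on to 2.4. Starts between 0 and 0.3. Turns with about 0.15 N m, stays where left, does not rise noticeably.
- nut_grip (a point): On the nut's vertical axis at the height to grip (mill frame 30, 0, 230 mm). Turns with the nut: its y axis runs along the wings. The wings form one flat upright blade 64 long, 12 thick, z 212 to 242 mm, above a hub of radius 12.
- jar_red: Red preserve jar with a white cap, 72 wide, 110 high, loose, behind or in front of the mill; origin at the middle of its underside. Leave alone.
- jar_green: Green glass jar with a brass-coloured cap, 72 wide, 110 high, loose, behind or in front of the mill; origin at the middle of its underside. Leave alone.
- scoop_cup: Aluminium cup, 80 wide, 70 high, loose, behind the mill; origin at the middle of its underside. Leave alone.

How it is judged:
By the outcome, as a careful person would: the job done as asked, in the order asked, and still so for the second after the job is handed in, with the robot touching nothing.
It also fails if it takes over 67 s, if anything falls off the work surface, if the arm or the gripper's body presses on something with over 40 N, if the wrist force passes 120 N, or if a joint passes its speed limit or range.

### The arm

A 6-joint arm with a two-finger parallel gripper is mounted at the origin on the work surface. World frame = base frame: x ahead of the robot, y to its left, z up, the work surface at z = 0. Lengths are in m, angles in rad, forces in N, time in s.
With the tool pointing down it reaches from about 0.425 to 0.95 m from the base axis. Payload 3.5 kg.
Tool frame: the origin (TCP) lies on the centre line of the jaws, within the pads' length; the fingertips stand 25 mm ahead of it and the grasp point (between the pads) lies 6 mm ahead of it (ctrl.finger_overhang is the distance from the TCP to the fingertips, in m); z points along the fingers, y is the line along which they close (so a half turn about z gives the same grasp; the last joint's range is limited). The gripper opens to 85 mm and grips with 20 to 120 N. Pads are 22 mm wide; open, the fingers measure 114 mm over their backs; the gripper's body (76 mm by 85 mm) begins 54 mm behind the grasp point. The pads swing forward as they close: fully open they stand 13 mm farther back than shut.
Start: joints at [1.102, 0.286, 1.577, -0, 1.279, -0.15], TCP at [0.212, 0.641, 0.256] pointing down, gripper open.
Joint ranges: [-2.77, 2.77], [-0.9, 2.22], [0.21, 2.48], [-1.53, 4.67], [0.24, 2.81], [-2.84, 2.84]. Speed limits (rad/s): [2.79, 2.79, 3.14, 3.14, 3.14, 3.14].

### API

Orientations are given as a unit quaternion [x, y, z, w].
In Python, from plant import get_state, imaging, job, ctrl gives the robot as it stands.
- The arm moves only by the tool jog_arm, never from a script. Its argument "increments" is a list of rows, each an object of numbers: "dx", "dy", "dz": the shift along the world's x, y, z each as a share of 12 cm, from -1 to 1; "ax", "ay", "az": the turn, a rotation vector about the world's x, y, z each as a share of pi/2 rad, from -1 to 1; "gripper": the gripper command: -1 is shut, 1 is fully open, values between are in proportion. A call has 1 to 10 rows; each row is the pose to reach, as a shift and turn from the pose commanded when the call began; what a row does not reach only later rows make up. A row lasts 1/10 s, in which the tool goes at most 50 mm and 8.59 degrees, less where a joint would pass 70% of its speed; a pose out of reach is approached as far as the arm can. A call with a number of a shift or a turn outside -1 to 1 is refused whole. A call with a gripper value outside its range is refused whole. The fingers move at their own pace and stop on an object; "force" is the grip in N (left out, the last holds). Time passes only in rows, so rows that repeat a pose let the fingers close. It gives the time, the measured TCP pose, the force, the opening and the grip force at its end, in the units of the state.
- get_state(): the state, without advancing time (a new reading comes with each control period).
- imaging.read_camera(name): name is "side" or "top"; returns a dict with "frame" (420x560x3 uint8, blue, green, red), "depth" (420x560 float32, m along the optical axis (not along the pixel's ray), 0 where there is no reading), "camera_matrix" (3x3 intrinsics, pixels), "extrinsics" (4x4, takes a point from camera to world coordinates). Camera axes: x right, y up, looking along -z (the intrinsics and any distortion apply to the point x, -y, -z); pixel columns grow to the right and rows downward; lengths in m; the calibration is good to about 2 mm. A picture is of the moment at which its call begins.
- job.sign_off(): hands the job in; it is judged then, once.
The state is a dict: "time": time; "qpos": joint angles; "dq": joint speeds; "joint_efforts": joint torques, N m; "eef_pos": TCP position; "tcp_rot": TCP orientation; "contact_force": force on the tool from outside, world axes, zero at the start; "wrist_torque": the same for the moment, N m; "opening": opening from 0.0 (shut) to 1.0 (fully open); "finger_force": force on a finger pad.
Only numpy, scipy, OpenCV 4.12 (cv2) and the standard library are available. Lean on these libraries where they do the work, as an engineer would, in place of code of your own. Each camera call takes 0.05 s, during which the arm holds its last target. There are 200 camera calls.

## Working session

There is one attempt and no reset: what is moved stays moved. The work goes in short steps, Python scripts to look and compute and a tool call to move; the robot and the scene stay as the last step left them, time stands still between calls to the robot, and variables do not carry over. Pictures are saved under pics/ and viewed, at most 10 in all, crops included, and the job is handed in when it is done.

Besides the shell and the picture viewer there is one more tool, called after "Emit:" by a JSON object that holds its "name" and its "arguments", one argument or row to a line. jog_arm: Moves the arm, as the interface text tells. Shift numbers are shares of 12 cm and turn numbers shares of pi/2 rad, none past 1 either way. Its arguments: {"type":"object","properties":{"increments":{"type":"array"},"force":{"type":"number"}},"required":["increments"]}

```bash
mkdir -p pics; cat > h.py <<'E'
import numpy as np,cv2
from plant import get_state,imaging,job,ctrl
def cam(n):
    return imaging.read_camera(n)
def pts(c):
    d=c["depth"];K=np.array(c["camera_matrix"]);E=np.array(c["extrinsics"])
    v,u=np.indices(d.shape)
    x=(u-K[0,2])/K[0,0]*d;y=(v-K[1,2])/K[1,1]*d
    P=np.stack([x,-y,-d],-1)
    return P@E[:3,:3].T+E[:3,3]
E
python3 - <<'E'
from h import *
a=cam("side");b=cam("top")
cv2.imwrite("pics/s.png",a["frame"]);cv2.imwrite("pics/t.png",b["frame"])
for c in(a,b):print(np.round(c["extrinsics"],3),np.round(c["camera_matrix"],1),[k for k in c])
s=get_state();print(s["time"],s["eef_pos"],s["tcp_rot"],s["opening"],s["contact_force"])
E
```

```text
[[ 0.85   0.342 -0.401  0.081]
 [-0.527  0.553 -0.646 -0.698]
 [ 0.001  0.76   0.65   0.913]
 [ 0.     0.     0.     1.   ]] [[449.3   0.  277.6]
 [  0.  449.3 207.6]
 [  0.    0.    1. ]] ['frame', 'depth', 'camera_matrix', 'extrinsics']
[[-0.028  0.982 -0.185  0.349]
 [-1.    -0.029 -0.008  0.05 ]
 [-0.013  0.185  0.983  1.247]
 [ 0.     0.     0.     1.   ]] [[435.2   0.  277.1]
 [  0.  435.2 211.5]
 [  0.    0.    1. ]] ['frame', 'depth', 'camera_matrix', 'extrinsics']
0.1 [0.21128959 0.64051012 0.25505736] [ 1.58739806e-01  9.87319847e-01 -1.04032585e-03 -3.35012872e-04] 0.998688202641902 [ 0.27928163 -0.7539716   0.28218997]
```

View pics/s.png

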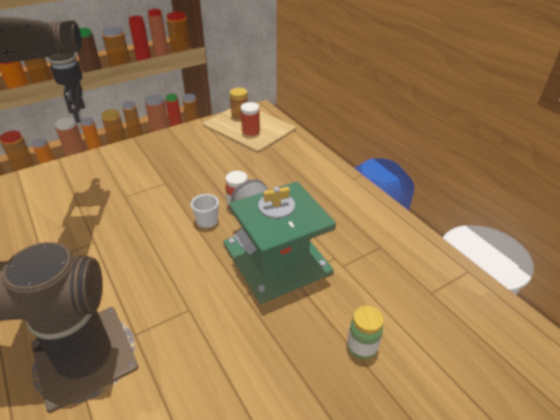

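View pics/t.png

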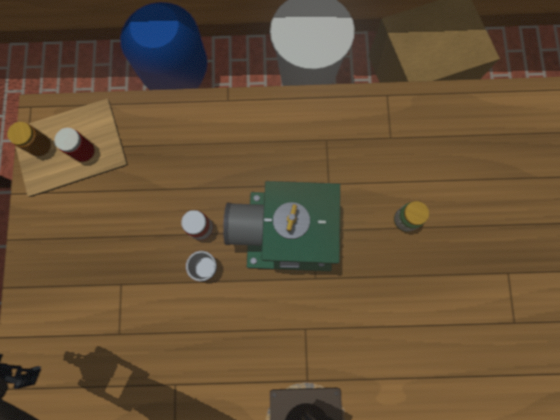

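The side view shows the mill: nut at about (277,198), a red patch of the stop bar at about (286,251) under the lip, and the green jar at (366,332). The top view shows the head at (302,222), the nut at (291,218), the green jar in front at (412,215), and the red jar and cup behind.

```bash
python3 - <<'E'
from h import *
b=cam("top");a=cam("side")
for n,c in(("top",b),("side",a)):
    P=pts(c);h=cv2.cvtColor(c["frame"],cv2.COLOR_BGR2HSV)
    roi=(P[...,0]>.4)&(P[...,0]<.8)&(abs(P[...,1])<.35)&(c["depth"]>0)
    g=roi&(abs(P[...,2]-.19)<.008)
    r=cv2.minAreaRect(P[g][:,:2].astype(np.float32)*1000);print(n,"head",g.sum(),np.round(r[0]),np.round(r[1]),round(r[2],2),"z",np.median(P[g][:,2]))
    w=roi&(P[...,2]>.214)&(P[...,2]<.26)
    w&=(h[...,0]>12)&(h[...,0]<35)&(h[...,1]>90)
    q=P[w];m=q.mean(0);ev,V=np.linalg.eigh(np.cov(q[:,:2].T));print("nut",w.sum(),m,q[:,2].max(),np.degrees(np.arctan2(V[1,1],V[0,1])),2*np.sqrt(3*ev))
    red=((h[...,0]<8)|(h[...,0]>172))&(h[...,1]>150)&(h[...,2]>80)&roi
    k,l,st,ce=cv2.connectedComponentsWithStats(red.astype(np.uint8))
    for i in range(1,k):
        if st[i,4]>8:print("red",st[i],ce[i],P[l==i].mean(0),P[l==i].min(0),P[l==i].max(0))
    j=(c["depth"]>0)&(P[...,2]>.03)&(P[...,2]<.13)&(P[...,0]>.4)&(P[...,0]<.8)&(P[...,1]<-.15)&(P[...,1]>-.5)
    if j.any():print("jar",P[j].min(0),P[j].max(0))
f=a["frame"][170:310,200:360];cv2.imwrite("pics/c.png",cv2.resize(f,None,fx=4.5,fy=4.2,interpolation=cv2.INTER_CUBIC))
E
```

```text
top head 5690 [523.  -1.] [190. 200.] 86.04 z 0.19045329803272992
nut 99 [0.52110548 0.02567303 0.23959153] 0.2465044353853656 165.42154471971085 [0.01335575 0.06568965]
jar [ 0.51356535 -0.34099876  0.03016468] [ 0.58564566 -0.27454393  0.11622014]
side head 3775 [523.   1.] [196. 201.] 86.06 z 0.19129812624638143
nut 267 [0.52347141 0.02155685 0.23210464] 0.24621539234152634 164.00658237305288 [0.01032141 0.0621052 ]
red [227 186   6   8  31] [229.12903226 189.77419355] [0.5125395  0.27214396 0.08260231] [0.50871371 0.26132213 0.07303389] [0.51973479 0.28803897 0.08999486]
red [281 248  10   6  33] [285.48484848 250.33333333] [ 0.48898759 -0.0756806   0.14292787] [ 0.47702737 -0.07871419  0.13700831] [ 0.50146351 -0.07206283  0.14841737]
jar [ 0.51179416 -0.34677228  0.03011714] [ 0.58203917 -0.27758637  0.11497647]
```

View pics/c.png

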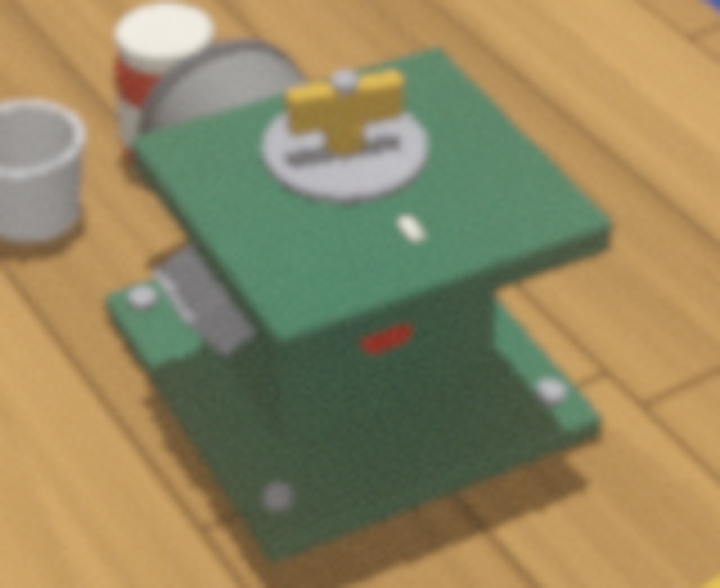

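The crop shows a red bar segment at about x 0.477..0.50, under the lip and left of centre; the nut's wings sit about 11° clockwise of left-right.

```bash
ls; python3 - <<'E'
from h import *
import plant
print([(k,getattr(ctrl,k)) for k in dir(ctrl) if k[0]!='_'],dir(plant))
s=get_state();print({k:np.round(v,3) for k,v in s.items()})
E
```

```text
h.py
pics
[('Unreachable', <class 'plant.Unreachable'>), ('finger_overhang', 0.025)] ['__builtins__', '__cached__', '__doc__', '__file__', '__loader__', '__name__', '__package__', '__spec__', 'ctrl', 'get_state', 'imaging', 'job']
{'time': np.float64(0.2), 'qpos': array([ 1.102,  0.287,  1.578,  0.   ,  1.279, -0.15 ]), 'dq': array([-0.001, -0.003, -0.007,  0.002,  0.002,  0.001]), 'joint_efforts': array([ 1.0000e-03, -4.0599e+01, -2.9268e+01, -0.0000e+00,  4.0000e-03,
        0.0000e+00]), 'eef_pos': array([0.211, 0.641, 0.255]), 'tcp_rot': array([ 0.159,  0.987, -0.001, -0.   ]), 'contact_force': array([-0.209,  0.134,  0.27 ]), 'wrist_torque': array([ 0.016, -0.002, -0.027]), 'finger_force': np.float64(0.0), 'opening': np.float64(0.998)}
```

Emit:
{"name": "jog_arm", "arguments": {
  "increments": [
    {"dx": 1, "dy": -1, "dz": 1, "az": -0.84, "gripper": -1},
    {"dx": 1, "dy": -1, "dz": 1, "az": -0.84, "gripper": -1},
    {"dx": 1, "dy": -1, "dz": 1, "az": -0.84, "gripper": -1},
    {"dx": 1, "dy": -1, "dz": 1, "az": -0.84, "gripper": -1},
    {"dx": 1, "dy": -1, "dz": 1, "az": -0.84, "gripper": -1},
    {"dx": 1, "dy": -1, "dz": 1, "az": -0.84, "gripper": -1},
    {"dx": 1, "dy": -1, "dz": 1, "az": -0.84, "gripper": -1},
    {"dx": 1, "dy": -1, "dz": 1, "az": -0.84, "gripper": -1},
    {"dx": 1, "dy": -1, "dz": 1, "az": -0.84, "gripper": -1},
    {"dx": 1, "dy": -1, "dz": 1, "az": -0.84, "gripper": -1}
  ]
}}

```text
$.increments[0]: bad value
```

Emit:
{"name": "jog_arm", "arguments": {
  "increments": [
    {"dx": 1, "dy": -1},
    {"dx": 1, "dy": -1},
    {"dx": 1, "dy": -1},
    {"dx": 1, "dy": -1}
  ]
}}

```text
$.increments[0]: bad value
```

Emit:
{"name": "jog_arm", "arguments": {
  "increments": [
    {"dx": 0.3, "dy": -1},
    {"dx": 0.3, "dy": -1},
    {"dx": 0.3, "dy": -1}
  ]
}}

```text
$.increments[0]: bad value
```

Emit:
{"name": "jog_arm", "arguments": {
  "increments": [
    {"dy": -1},
    {"dy": -1},
    {"dy": -1}
  ]
}}

```text
$.increments[0]: bad value
```

Emit:
{"name": "jog_arm", "arguments": {
  "increments": [
    {"dy": -1},
    {"dy": -1},
    {"dy": -1}
  ]
}}

```text
$.increments[0]: bad value
```

Emit:
{"name": "jog_arm", "arguments": {
  "increments": [
    {"dx": 1, "dy": -1, "dz": 1, "ax": 0, "ay": 0, "az": -0.84, "gripper": -1},
    {"dx": 1, "dy": -1, "dz": 1, "ax": 0, "ay": 0, "az": -0.84, "gripper": -1},
    {"dx": 1, "dy": -1, "dz": 1, "ax": 0, "ay": 0, "az": -0.84, "gripper": -1},
    {"dx": 1, "dy": -1, "dz": 1, "ax": 0, "ay": 0, "az": -0.84, "gripper": -1},
    {"dx": 1, "dy": -1, "dz": 1, "ax": 0, "ay": 0, "az": -0.84, "gripper": -1},
    {"dx": 1, "dy": -1, "dz": 1, "ax": 0, "ay": 0, "az": -0.84, "gripper": -1},
    {"dx": 1, "dy": -1, "dz": 1, "ax": 0, "ay": 0, "az": -0.84, "gripper": -1},
    {"dx": 1, "dy": -1, "dz": 1, "ax": 0, "ay": 0, "az": -0.84, "gripper": -1},
    {"dx": 1, "dy": -1, "dz": 1, "ax": 0, "ay": 0, "az": -0.84, "gripper": -1},
    {"dx": 1, "dy": -1, "dz": 1, "ax": 0, "ay": 0, "az": -0.84, "gripper": -1}
  ]
}}

```text
time: 1.2
eef_pos: [0.3315, 0.5208, 0.376]
tcp_rot: [0.731, 0.683, -0.0, 0.0]
contact_force: [-0.1, 0.7, -0.3]
opening: 0.0
finger_force: 0.0
```

Emit:
{"name": "jog_arm", "arguments": {
  "increments": [
    {"dx": 1, "dy": -1, "dz": 0.2, "ax": 0, "ay": 0, "az": 0, "gripper": -1},
    {"dx": 1, "dy": -1, "dz": 0.2, "ax": 0, "ay": 0, "az": 0, "gripper": -1},
    {"dx": 1, "dy": -1, "dz": 0.2, "ax": 0, "ay": 0, "az": 0, "gripper": -1},
    {"dx": 1, "dy": -1, "dz": 0.2, "ax": 0, "ay": 0, "az": 0, "gripper": -1}
  ]
}}

```text
time: 1.6
eef_pos: [0.454, 0.3983, 0.401]
tcp_rot: [0.731, 0.683, 0.0, 0.001]
contact_force: [-0.6, -0.4, -0.1]
opening: -0.001
finger_force: 0.0
```

Emit:
{"name": "jog_arm", "arguments": {
  "increments": [
    {"dx": 0.25, "dy": -1, "dz": 0, "ax": 0, "ay": 0, "az": 0, "gripper": -1},
    {"dx": 0.25, "dy": -1, "dz": 0, "ax": 0, "ay": 0, "az": 0, "gripper": -1},
    {"dx": 0.25, "dy": -1, "dz": 0, "ax": 0, "ay": 0, "az": 0, "gripper": -1}
  ]
}}

```text
time: 1.9
eef_pos: [0.4822, 0.2779, 0.4002]
tcp_rot: [0.73, 0.683, -0.0, 0.0]
contact_force: [0.3, 0.7, 0.4]
opening: -0.001
finger_force: 0.0
```

Emit:
{"name": "jog_arm", "arguments": {
  "increments": [
    {"dx": 0, "dy": -1, "dz": 0, "ax": 0, "ay": 0, "az": 0, "gripper": -1},
    {"dx": 0, "dy": -1, "dz": 0, "ax": 0, "ay": 0, "az": 0, "gripper": -1},
    {"dx": 0, "dy": -1, "dz": 0, "ax": 0, "ay": 0, "az": 0, "gripper": -1}
  ]
}}

```text
time: 2.2
eef_pos: [0.4813, 0.1579, 0.4003]
tcp_rot: [0.731, 0.683, -0.0, 0.0]
contact_force: [0.4, 0.0, 0.2]
opening: 0.002
finger_force: 0.0
```

Emit:
{"name": "jog_arm", "arguments": {
  "increments": [
    {"dx": 0, "dy": -1, "dz": 0, "ax": 0, "ay": 0, "az": 0, "gripper": -1},
    {"dx": 0, "dy": -1, "dz": 0, "ax": 0, "ay": 0, "az": 0, "gripper": -1},
    {"dx": 0, "dy": -1, "dz": 0, "ax": 0, "ay": 0, "az": 0, "gripper": -1}
  ]
}}

```text
time: 2.5
eef_pos: [0.4812, 0.0378, 0.4003]
tcp_rot: [0.731, 0.683, -0.0, 0.0]
contact_force: [0.1, 1.0, -0.4]
opening: 0.004
finger_force: 0.0
```

Emit:
{"name": "jog_arm", "arguments": {
  "increments": [
    {"dx": 0, "dy": -1, "dz": 0, "ax": 0, "ay": 0, "az": 0, "gripper": -1},
    {"dx": 0, "dy": -1, "dz": 0, "ax": 0, "ay": 0, "az": 0, "gripper": -1},
    {"dx": 0, "dy": -1, "dz": 0, "ax": 0, "ay": 0, "az": 0, "gripper": -1}
  ]
}}

```text
time: 2.8
eef_pos: [0.4811, -0.0823, 0.4001]
tcp_rot: [0.731, 0.683, -0.0, 0.0]
contact_force: [-0.6, 0.7, -0.1]
opening: -0.005
finger_force: 0.0
```

Emit:
{"name": "jog_arm", "arguments": {
  "increments": [
    {"dx": 0, "dy": -1, "dz": 0, "ax": 0, "ay": 0, "az": 0, "gripper": -1},
    {"dx": 0, "dy": -1, "dz": 0, "ax": 0, "ay": 0, "az": 0, "gripper": -1},
    {"dx": 0, "dy": -1, "dz": 0, "ax": 0, "ay": 0, "az": 0, "gripper": -1}
  ]
}}

```text
time: 3.1
eef_pos: [0.4809, -0.2025, 0.3998]
tcp_rot: [0.731, 0.683, -0.001, -0.0]
contact_force: [0.2, -0.3, 0.1]
opening: -0.001
finger_force: 0.0
```

```bash
cat >> h.py <<'E'
from scipy.spatial.transform import Rotation as R
def Rt(alpha,yaw=np.radians(86.05)):   # tool leaning: z toward mill x, alpha deg below horizontal
    c,s=np.cos(np.radians(alpha)),np.sin(np.radians(alpha))
    z=np.array([np.cos(yaw)*c,np.sin(yaw)*c,-s]);y=np.array([np.sin(yaw),-np.cos(yaw),0])
    return R.from_matrix(np.stack([np.cross(y,z),y,z],1))
def go(p,rot):
    s=get_state();d=(np.array(p)-s["eef_pos"])/.12
    r=(rot*R.from_quat(s["tcp_rot"]).inv()).as_rotvec()/(np.pi/2)
    print("t",s["time"],"d",d.round(3),"r",r.round(3),"q",np.round(s["qpos"],2))
E
python3 -c "
from h import *
go([.482,-.1757,.123],Rt(40))"
```

```text
t 3.1 d [ 0.009  0.223 -2.307] r [ 0.555 -0.038 -0.001] q [-0.59 -0.13  1.76 -0.    1.51 -0.52]
```

Emit:
{"name": "jog_arm", "arguments": {
  "increments": [
    {"dx": 0, "dy": 0, "dz": 0, "ax": 0.555, "ay": -0.038, "az": 0, "gripper": -1},
    {"dx": 0, "dy": 0, "dz": 0, "ax": 0.555, "ay": -0.038, "az": 0, "gripper": -1},
    {"dx": 0, "dy": 0, "dz": 0, "ax": 0.555, "ay": -0.038, "az": 0, "gripper": -1},
    {"dx": 0, "dy": 0, "dz": 0, "ax": 0.555, "ay": -0.038, "az": 0, "gripper": -1},
    {"dx": 0, "dy": 0, "dz": 0, "ax": 0.555, "ay": -0.038, "az": 0, "gripper": -1},
    {"dx": 0, "dy": 0, "dz": 0, "ax": 0.555, "ay": -0.038, "az": 0, "gripper": -1},
    {"dx": 0, "dy": 0, "dz": 0, "ax": 0.555, "ay": -0.038, "az": 0, "gripper": -1},
    {"dx": 0, "dy": 0, "dz": 0, "ax": 0.555, "ay": -0.038, "az": 0, "gripper": -1}
  ]
}}

```text
time: 3.9
eef_pos: [0.4815, -0.1992, 0.3999]
tcp_rot: [0.662, 0.619, 0.309, -0.288]
contact_force: [0.0, 0.8, -0.6]
opening: -0.001
finger_force: 0.0
```

```bash
python3 -c "
from h import *
go([.482,-.1757,.123],Rt(40))"
```

```text
t 3.9 d [ 0.004  0.196 -2.307] r [ 0.     0.001 -0.001] q [-0.84  0.08  1.7   0.64  1.97 -0.7 ]
```

Emit:
{"name": "jog_arm", "arguments": {
  "increments": [
    {"dx": 0, "dy": 0, "dz": -1, "ax": 0, "ay": 0, "az": 0, "gripper": -1},
    {"dx": 0, "dy": 0, "dz": -1, "ax": 0, "ay": 0, "az": 0, "gripper": -1},
    {"dx": 0, "dy": 0, "dz": -1, "ax": 0, "ay": 0, "az": 0, "gripper": -1},
    {"dx": 0, "dy": 0, "dz": -1, "ax": 0, "ay": 0, "az": 0, "gripper": -1}
  ]
}}

```text
time: 4.3
eef_pos: [0.4809, -0.1976, 0.2784]
tcp_rot: [0.662, 0.618, 0.309, -0.291]
contact_force: [0.5, 0.0, -0.2]
opening: -0.0
finger_force: 0.0
```

Emit:
{"name": "jog_arm", "arguments": {
  "increments": [
    {"dx": 0, "dy": 0, "dz": -1, "ax": 0, "ay": 0, "az": 0, "gripper": -1},
    {"dx": 0, "dy": 0, "dz": -1, "ax": 0, "ay": 0, "az": 0, "gripper": -1},
    {"dx": 0, "dy": 0, "dz": -1, "ax": 0, "ay": 0, "az": 0, "gripper": -1},
    {"dx": 0, "dy": 0, "dz": -1, "ax": 0, "ay": 0, "az": 0, "gripper": -1}
  ]
}}

```text
time: 4.7
eef_pos: [0.4814, -0.1985, 0.1599]
tcp_rot: [0.662, 0.618, 0.31, -0.29]
contact_force: [-0.1, 0.3, 0.1]
opening: 0.001
finger_force: 0.0
```

Emit:
{"name": "jog_arm", "arguments": {
  "increments": [
    {"dx": 0, "dy": 0.2, "dz": -0.3, "ax": 0, "ay": 0, "az": 0, "gripper": -1},
    {"dx": 0, "dy": 0.2, "dz": -0.3, "ax": 0, "ay": 0, "az": 0, "gripper": -1},
    {"dx": 0, "dy": 0.2, "dz": -0.3, "ax": 0, "ay": 0, "az": 0, "gripper": -1}
  ]
}}

```text
time: 5.0
eef_pos: [0.4826, -0.1757, 0.1269]
tcp_rot: [0.661, 0.62, 0.31, -0.288]
contact_force: [0.3, -0.1, 1.2]
opening: 0.001
finger_force: 0.0
```

```bash
python3 -c "
from h import *
go([.4874,-.0958,.123],Rt(40));c=cam('side')
cv2.imwrite('pics/d.png',cv2.resize(c['frame'][150:350,180:446],None,fx=3,fy=3,interpolation=cv2.INTER_CUBIC))"
```

```text
t 5.0 d [ 0.04   0.666 -0.032] r [ 0.     0.002 -0.001] q [-0.81  0.35  1.92  0.6   1.55 -0.98]
```

View pics/d.png

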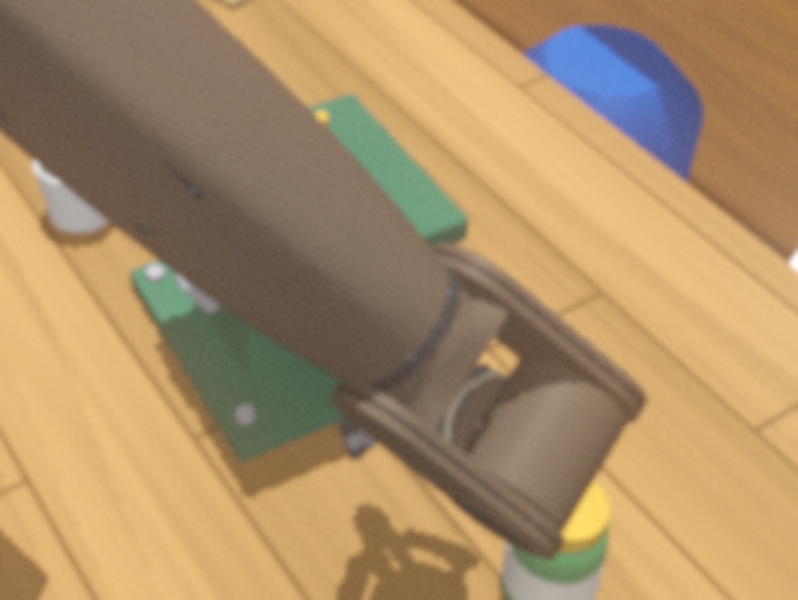

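The forearm hides the bar, and the arm clears both the mill and the jar at (560,530). Moving in under the lip.

Emit:
{"name": "jog_arm", "arguments": {
  "increments": [
    {"dx": 0.02, "dy": 0.2, "dz": -0.03, "ax": 0, "ay": 0, "az": 0, "gripper": -1},
    {"dx": 0.03, "dy": 0.4, "dz": -0.03, "ax": 0, "ay": 0, "az": 0, "gripper": -1},
    {"dx": 0.03, "dy": 0.4, "dz": -0.03, "ax": 0, "ay": 0, "az": 0, "gripper": -1}
  ]
}}

```text
time: 5.35
eef_pos: [0.4859, -0.1264, 0.123]
tcp_rot: [0.661, 0.62, 0.31, -0.288]
contact_force: [0.0, -0.7, -0.4]
opening: -0.001
finger_force: 0.0
```

Emit:
{"name": "jog_arm", "arguments": {
  "increments": [
    {"dx": 0.01, "dy": 0.1, "dz": 0, "ax": 0, "ay": 0, "az": 0, "gripper": -1},
    {"dx": 0.01, "dy": 0.2, "dz": 0, "ax": 0, "ay": 0, "az": 0, "gripper": -1},
    {"dx": 0.01, "dy": 0.26, "dz": 0, "ax": 0, "ay": 0, "az": 0, "gripper": -1},
    {"dx": 0.01, "dy": 0.26, "dz": 0, "ax": 0, "ay": 0, "az": 0, "gripper": -1}
  ]
}}

```text
time: 5.75
eef_pos: [0.4861, -0.095, 0.1208]
tcp_rot: [0.662, 0.619, 0.309, -0.289]
contact_force: [0.5, -0.2, 0.2]
opening: -0.0
finger_force: 0.0
```

Emit:
{"name": "jog_arm", "arguments": {
  "increments": [
    {"dx": 0, "dy": 0, "dz": 0.04, "ax": 0, "ay": 0, "az": 0, "gripper": -1},
    {"dx": 0, "dy": 0, "dz": 0.06, "ax": 0, "ay": 0, "az": 0, "gripper": -1},
    {"dx": 0, "dy": 0, "dz": 0.06, "ax": 0, "ay": 0, "az": 0, "gripper": -1}
  ]
}}

```text
time: 6.05
eef_pos: [0.4867, -0.0964, 0.1285]
tcp_rot: [0.662, 0.619, 0.31, -0.288]
contact_force: [-0.4, 0.2, 0.2]
opening: 0.002
finger_force: 0.0
```

Emit:
{"name": "jog_arm", "arguments": {
  "increments": [
    {"dx": 0, "dy": 0, "dz": 0.03, "ax": 0, "ay": 0, "az": 0, "gripper": -1},
    {"dx": 0, "dy": 0, "dz": 0.03, "ax": 0, "ay": 0, "az": 0, "gripper": -1}
  ]
}}

```text
time: 6.25
eef_pos: [0.4866, -0.0962, 0.132]
tcp_rot: [0.662, 0.619, 0.31, -0.288]
contact_force: [-0.1, -0.2, -0.5]
opening: 0.0
finger_force: 0.0
```

Emit:
{"name": "jog_arm", "arguments": {
  "increments": [
    {"dx": 0, "dy": 0, "dz": 0.03, "ax": 0, "ay": 0, "az": 0, "gripper": -1},
    {"dx": 0, "dy": 0, "dz": 0.03, "ax": 0, "ay": 0, "az": 0, "gripper": -1}
  ]
}}

```text
time: 6.45
eef_pos: [0.4865, -0.096, 0.1356]
tcp_rot: [0.662, 0.619, 0.31, -0.288]
contact_force: [0.7, 0.1, -0.5]
opening: -0.0
finger_force: 0.0
```

Emit:
{"name": "jog_arm", "arguments": {
  "increments": [
    {"dx": 0, "dy": 0, "dz": 0.02, "ax": 0, "ay": 0, "az": 0, "gripper": -1},
    {"dx": 0, "dy": 0, "dz": 0.02, "ax": 0, "ay": 0, "az": 0, "gripper": -1}
  ]
}}

```text
time: 6.65
eef_pos: [0.4862, -0.096, 0.137]
tcp_rot: [0.662, 0.619, 0.309, -0.288]
contact_force: [0.4, -0.1, -3.7]
opening: 0.002
finger_force: 1.5
```

Emit:
{"name": "jog_arm", "arguments": {
  "increments": [
    {"dx": 0, "dy": 0, "dz": 0.02, "ax": 0, "ay": 0, "az": 0, "gripper": -1},
    {"dx": 0, "dy": 0, "dz": 0.03, "ax": 0, "ay": 0, "az": 0, "gripper": -1}
  ]
}}

```text
time: 6.85
eef_pos: [0.4862, -0.096, 0.1408]
tcp_rot: [0.662, 0.619, 0.309, -0.289]
contact_force: [0.5, -2.1, -4.6]
opening: -0.0
finger_force: 2.0
```

Emit:
{"name": "jog_arm", "arguments": {
  "increments": [
    {"dx": 0, "dy": 0, "dz": 0.02, "ax": 0, "ay": 0, "az": 0, "gripper": -1},
    {"dx": 0, "dy": 0, "dz": 0.02, "ax": 0, "ay": 0, "az": 0, "gripper": -1}
  ]
}}

```text
time: 7.05
eef_pos: [0.4862, -0.096, 0.1437]
tcp_rot: [0.662, 0.619, 0.309, -0.289]
contact_force: [-0.7, -2.6, -2.5]
opening: 0.001
finger_force: 1.9
```

Emit:
{"name": "jog_arm", "arguments": {
  "increments": [
    {"dx": 0, "dy": 0, "dz": 0.01, "ax": 0, "ay": 0, "az": 0, "gripper": -1},
    {"dx": 0, "dy": 0, "dz": 0.01, "ax": 0, "ay": 0, "az": 0, "gripper": -1}
  ]
}}

```text
time: 7.25
eef_pos: [0.4862, -0.096, 0.1444]
tcp_rot: [0.662, 0.619, 0.309, -0.288]
contact_force: [-0.4, -2.8, -5.7]
opening: 0.005
finger_force: 2.8
```

Emit:
{"name": "jog_arm", "arguments": {
  "increments": [
    {"dx": 0, "dy": 0, "dz": 0.01, "ax": 0, "ay": 0, "az": 0, "gripper": -1},
    {"dx": 0, "dy": 0, "dz": 0.01, "ax": 0, "ay": 0, "az": 0, "gripper": -1}
  ]
}}

```text
time: 7.45
eef_pos: [0.4861, -0.096, 0.1449]
tcp_rot: [0.663, 0.619, 0.309, -0.288]
contact_force: [0.4, -2.6, -9.6]
opening: 0.001
finger_force: 4.7
```

Emit:
{"name": "jog_arm", "arguments": {
  "increments": [
    {"dx": 0, "dy": 0, "dz": 0.01, "ax": 0, "ay": 0, "az": 0, "gripper": -1},
    {"dx": 0, "dy": 0, "dz": 0.01, "ax": 0, "ay": 0, "az": 0, "gripper": -1}
  ]
}}

```text
time: 7.65
eef_pos: [0.4859, -0.0961, 0.1455]
tcp_rot: [0.663, 0.619, 0.308, -0.288]
contact_force: [2.0, -4.4, -16.7]
opening: 0.003
finger_force: 7.1
```

Firm end stop after about 8 mm of travel. One last nudge, then out.

Emit:
{"name": "jog_arm", "arguments": {
  "increments": [
    {"dx": 0, "dy": 0, "dz": 0.006, "ax": 0, "ay": 0, "az": 0, "gripper": -1},
    {"dx": 0, "dy": 0, "dz": 0.006, "ax": 0, "ay": 0, "az": 0, "gripper": -1}
  ]
}}

```text
time: 7.85
eef_pos: [0.4859, -0.0961, 0.146]
tcp_rot: [0.663, 0.619, 0.308, -0.288]
contact_force: [3.2, -4.2, -21.4]
opening: -0.004
finger_force: 9.3
```

Emit:
{"name": "jog_arm", "arguments": {
  "increments": [
    {"dx": 0, "dy": 0, "dz": -0.08, "ax": 0, "ay": 0, "az": 0, "gripper": -1},
    {"dx": 0, "dy": 0, "dz": -0.2, "ax": 0, "ay": 0, "az": 0, "gripper": -1},
    {"dx": 0, "dy": 0, "dz": -0.2, "ax": 0, "ay": 0, "az": 0, "gripper": -1},
    {"dx": -0.05, "dy": -0.4, "dz": -0.2, "ax": 0, "ay": 0, "az": 0, "gripper": -1},
    {"dx": -0.07, "dy": -0.8, "dz": -0.2, "ax": 0, "ay": 0, "az": 0, "gripper": -1},
    {"dx": -0.07, "dy": -0.9, "dz": -0.2, "ax": 0, "ay": 0, "az": 0, "gripper": -1},
    {"dx": -0.07, "dy": -0.9, "dz": -0.2, "ax": 0, "ay": 0, "az": 0, "gripper": -1}
  ]
}}

```text
time: 8.55
eef_pos: [0.4787, -0.2056, 0.1252]
tcp_rot: [0.662, 0.618, 0.311, -0.288]
contact_force: [0.7, -1.1, -0.1]
opening: -0.003
finger_force: 0.0
```

Emit:
{"name": "jog_arm", "arguments": {
  "increments": [
    {"dx": 0, "dy": 0, "dz": 1, "ax": 0, "ay": 0, "az": 0, "gripper": -1},
    {"dx": 0, "dy": 0, "dz": 1, "ax": 0, "ay": 0, "az": 0, "gripper": -1},
    {"dx": 0, "dy": 0, "dz": 1, "ax": 0, "ay": 0, "az": 0, "gripper": -1},
    {"dx": 0, "dy": 0, "dz": 1, "ax": 0, "ay": 0, "az": 0, "gripper": -1}
  ]
}}

```text
time: 8.95
eef_pos: [0.4791, -0.2032, 0.2479]
tcp_rot: [0.661, 0.621, 0.31, -0.286]
contact_force: [0.6, -0.7, -0.6]
opening: 0.0
finger_force: 0.0
```

Emit:
{"name": "jog_arm", "arguments": {
  "increments": [
    {"dx": 0, "dy": 0, "dz": 1, "ax": 0, "ay": 0, "az": 0, "gripper": -1},
    {"dx": 0, "dy": 0, "dz": 1, "ax": 0, "ay": 0, "az": 0, "gripper": -1},
    {"dx": 0, "dy": 0, "dz": 1, "ax": 0, "ay": 0, "az": 0, "gripper": -1},
    {"dx": 0, "dy": 0, "dz": 1, "ax": 0, "ay": 0, "az": 0, "gripper": -1}
  ]
}}

```text
time: 9.35
eef_pos: [0.4785, -0.2034, 0.3659]
tcp_rot: [0.661, 0.62, 0.31, -0.287]
contact_force: [-0.0, -0.8, -0.4]
opening: -0.0
finger_force: 0.0
```

```bash
python3 - <<'E'
from h import *
a=np.radians(74.8)
y=np.array([np.cos(a),np.sin(a),0]);z=np.array([0,0,-1.])
rot=R.from_matrix(np.stack([np.cross(y,z),y,z],1))
go([.5235,.024,.35],rot);go([.481,-.2,.4],Rt(90))
E
```

```text
t 9.35 d [ 0.375  1.895 -0.133] r [-0.488 -0.345  0.813] q [-0.85  0.1   1.74  0.62  1.93 -0.75]
t 9.35 d [0.021 0.029 0.284] r [-0.553  0.04  -0.003] q [-0.85  0.1   1.74  0.62  1.93 -0.75]
```

Emit:
{"name": "jog_arm", "arguments": {
  "increments": [
    {"dx": 0.375, "dy": 0.95, "dz": 0.2, "ax": -0.488, "ay": -0.345, "az": 0.813, "gripper": 0.4},
    {"dx": 0.375, "dy": 0.95, "dz": 0.2, "ax": -0.488, "ay": -0.345, "az": 0.813, "gripper": 0.4},
    {"dx": 0.375, "dy": 0.95, "dz": 0.2, "ax": -0.488, "ay": -0.345, "az": 0.813, "gripper": 0.4},
    {"dx": 0.375, "dy": 0.95, "dz": 0.2, "ax": -0.488, "ay": -0.345, "az": 0.813, "gripper": 0.4},
    {"dx": 0.375, "dy": 0.95, "dz": 0.2, "ax": -0.488, "ay": -0.345, "az": 0.813, "gripper": 0.4},
    {"dx": 0.375, "dy": 0.95, "dz": 0.2, "ax": -0.488, "ay": -0.345, "az": 0.813, "gripper": 0.4},
    {"dx": 0.375, "dy": 0.95, "dz": 0.2, "ax": -0.488, "ay": -0.345, "az": 0.813, "gripper": 0.4},
    {"dx": 0.375, "dy": 0.95, "dz": 0.2, "ax": -0.488, "ay": -0.345, "az": 0.813, "gripper": 0.4},
    {"dx": 0.375, "dy": 0.95, "dz": 0.2, "ax": -0.488, "ay": -0.345, "az": 0.813, "gripper": 0.4},
    {"dx": 0.375, "dy": 0.95, "dz": 0.2, "ax": -0.488, "ay": -0.345, "az": 0.813, "gripper": 0.4}
  ]
}}

```text
time: 10.35
eef_pos: [0.5224, -0.0892, 0.3835]
tcp_rot: [0.164, 0.986, 0.017, -0.021]
contact_force: [1.1, 0.3, -0.1]
opening: 0.701
finger_force: 0.0
```

```bash
cat >> h.py <<'E'
def down(deg):
    a=np.radians(deg);y=np.array([np.cos(a),np.sin(a),0]);z=np.array([0,0,-1.])
    return R.from_matrix(np.stack([np.cross(y,z),y,z],1))
E
python3 - <<'E'
from h import *
go([.5235,.024,.35],down(74.8))
c=cam("side")
cv2.imwrite('pics/e.png',cv2.resize(c['frame'][150:350,180:446],None,fx=3,fy=3,interpolation=cv2.INTER_CUBIC))
h=cv2.cvtColor(c["frame"],cv2.COLOR_BGR2HSV);P=pts(c)
red=((h[...,0]<8)|(h[...,0]>172))&(h[...,1]>130)&(h[...,2]>60)&(abs(P[...,1]+.075)<.03)&(abs(P[...,0]-.5)<.1)&(P[...,2]>.1)
print(red.sum());q=P[red];print(q.min(0),q.max(0),q.mean(0)) if len(q) else 0
E
```

```text
t 10.35 d [ 0.009  0.943 -0.28 ] r [-0.025 -0.024  0.041] q [-0.37 -0.09  1.75  0.03  1.53 -1.61]
8
[ 0.48089826 -0.07899677  0.14800926] [ 0.49714466 -0.07695972  0.15151609] [ 0.48928157 -0.0778758   0.14963337]
```

View pics/e.png

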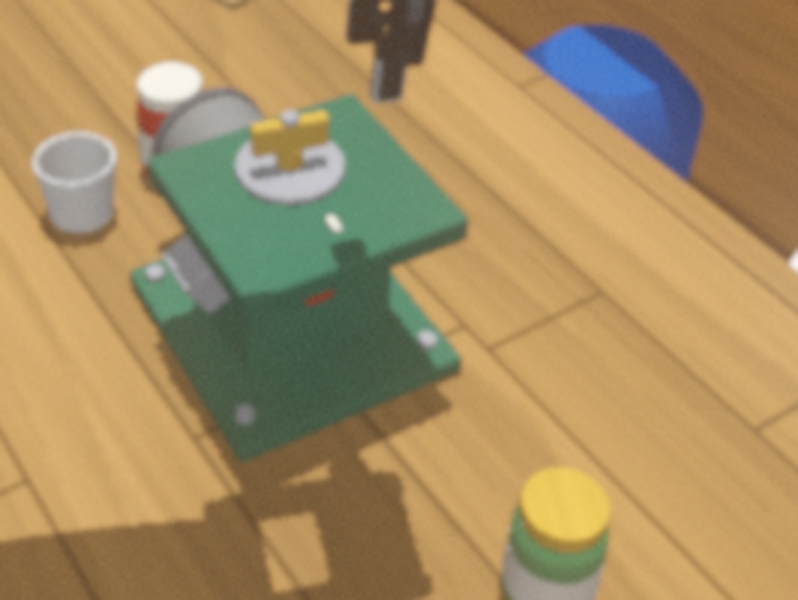

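The picture shows the red bar reduced to a thin strip at (319,298), so it has risen. The jars and cup are unmoved and the nut at (290,138) is unchanged.

Emit:
{"name": "jog_arm", "arguments": {
  "increments": [
    {"dx": 0.01, "dy": 0.943, "dz": -0.28, "ax": -0.025, "ay": -0.024, "az": 0.041, "gripper": 0.4},
    {"dx": 0.01, "dy": 0.943, "dz": -0.28, "ax": -0.025, "ay": -0.024, "az": 0.041, "gripper": 0.4},
    {"dx": 0.01, "dy": 0.943, "dz": -0.28, "ax": -0.025, "ay": -0.024, "az": 0.041, "gripper": 0.4},
    {"dx": 0.01, "dy": 0.943, "dz": -0.28, "ax": -0.025, "ay": -0.024, "az": 0.041, "gripper": 0.4},
    {"dx": 0.01, "dy": 0.943, "dz": -0.28, "ax": -0.025, "ay": -0.024, "az": 0.041, "gripper": 0.4}
  ]
}}

```text
time: 10.9
eef_pos: [0.5236, 0.0234, 0.3518]
tcp_rot: [0.136, 0.991, 0.001, 0.0]
contact_force: [-0.4, -0.2, 0.0]
opening: 0.699
finger_force: 0.0
```

```bash
python3 - <<'E'
from h import *
go([.5235,.024,.236],down(74.8))
E
```

```text
t 10.9 d [-0.001  0.005 -0.965] r [-0.002  0.001  0.004] q [-0.15 -0.11  1.83  0.    1.42 -1.45]
```

Emit:
{"name": "jog_arm", "arguments": {
  "increments": [
    {"dx": 0, "dy": 0, "dz": -0.5, "ax": 0, "ay": 0, "az": 0, "gripper": 0.4},
    {"dx": 0, "dy": 0, "dz": -0.8, "ax": 0, "ay": 0, "az": 0, "gripper": 0.4},
    {"dx": 0, "dy": 0, "dz": -0.96, "ax": 0, "ay": 0, "az": 0, "gripper": 0.4},
    {"dx": 0, "dy": 0, "dz": -0.96, "ax": 0, "ay": 0, "az": 0, "gripper": 0.4},
    {"dx": 0, "dy": 0, "dz": -0.96, "ax": 0, "ay": 0, "az": 0, "gripper": 0.4}
  ]
}}

```text
time: 11.4
eef_pos: [0.5246, 0.0222, 0.2394]
tcp_rot: [0.137, 0.991, 0.001, 0.003]
contact_force: [-0.3, -0.9, 0.1]
opening: 0.701
finger_force: 0.0
```

Emit:
{"name": "jog_arm", "arguments": {
  "increments": [
    {"dx": 0, "dy": 0, "dz": 0, "ax": 0, "ay": 0, "az": 0, "gripper": -1},
    {"dx": 0, "dy": 0, "dz": 0, "ax": 0, "ay": 0, "az": 0, "gripper": -1},
    {"dx": 0, "dy": 0, "dz": 0, "ax": 0, "ay": 0, "az": 0, "gripper": -1},
    {"dx": 0, "dy": 0, "dz": 0, "ax": 0, "ay": 0, "az": 0, "gripper": -1},
    {"dx": 0, "dy": 0, "dz": 0, "ax": 0, "ay": 0, "az": 0, "gripper": -1},
    {"dx": 0, "dy": 0, "dz": 0, "ax": 0, "ay": 0, "az": 0, "gripper": -1}
  ],
  "force": 40
}}

```text
time: 12.0
eef_pos: [0.526, 0.0248, 0.2425]
tcp_rot: [0.136, 0.991, 0.003, 0.006]
contact_force: [1.1, 6.2, 5.7]
opening: 0.134
finger_force: 43.5
```

```bash
python3 - <<'E'
from h import *
go([.5235,.024,.236],down(-3.95));print(get_state()["wrist_torque"])
E
```

```text
t 12.0 d [-0.021 -0.007 -0.054] r [ 0.003  0.009 -0.87 ] q [-0.15 -0.04  1.96  0.01  1.21 -1.45]
[ 0.5629462  -0.05433982 -0.14394909]
```

Emit:
{"name": "jog_arm", "arguments": {
  "increments": [
    {"dx": 0.01, "dy": 0.01, "dz": 0.03, "ax": 0, "ay": 0, "az": -0.04, "gripper": -1},
    {"dx": 0.01, "dy": 0.01, "dz": 0.03, "ax": 0, "ay": 0, "az": -0.1, "gripper": -1},
    {"dx": 0.01, "dy": 0.01, "dz": 0.03, "ax": 0, "ay": 0, "az": -0.16, "gripper": -1},
    {"dx": 0.01, "dy": 0.01, "dz": 0.03, "ax": 0, "ay": 0, "az": -0.22, "gripper": -1},
    {"dx": 0.01, "dy": 0.01, "dz": 0.03, "ax": 0, "ay": 0, "az": -0.28, "gripper": -1}
  ]
}}

```text
time: 12.5
eef_pos: [0.5257, 0.0243, 0.2425]
tcp_rot: [0.35, 0.937, 0.0, 0.004]
contact_force: [1.5, -0.8, -4.9]
opening: 0.132
finger_force: 41.8
```

```bash
python3 - <<'E'
from h import *
go([.5248,.0249,.24],down(-3.95));print(get_state()["wrist_torque"])
E
```

```text
t 12.5 d [-0.007  0.005 -0.021] r [ 0.003  0.004 -0.589] q [-0.15 -0.04  1.96 -0.    1.21 -1.  ]
[-0.28339091 -0.31851747  0.21233546]
```

Emit:
{"name": "jog_arm", "arguments": {
  "increments": [
    {"dx": 0, "dy": 0, "dz": 0, "ax": 0, "ay": 0, "az": -0.07, "gripper": -1},
    {"dx": 0, "dy": 0, "dz": 0, "ax": 0, "ay": 0, "az": -0.15, "gripper": -1},
    {"dx": 0, "dy": 0, "dz": 0, "ax": 0, "ay": 0, "az": -0.23, "gripper": -1},
    {"dx": 0, "dy": 0, "dz": 0, "ax": 0, "ay": 0, "az": -0.31, "gripper": -1},
    {"dx": 0, "dy": 0, "dz": 0, "ax": 0, "ay": 0, "az": -0.39, "gripper": -1},
    {"dx": 0, "dy": 0, "dz": 0, "ax": 0, "ay": 0, "az": -0.47, "gripper": -1},
    {"dx": 0, "dy": 0, "dz": 0, "ax": 0, "ay": 0, "az": -0.54, "gripper": -1},
    {"dx": 0, "dy": 0, "dz": 0, "ax": 0, "ay": 0, "az": -0.59, "gripper": -1},
    {"dx": 0, "dy": 0, "dz": 0, "ax": 0, "ay": 0, "az": -0.59, "gripper": -1}
  ]
}}

```text
time: 13.4
eef_pos: [0.5244, 0.0239, 0.2425]
tcp_rot: [0.731, 0.683, -0.002, 0.003]
contact_force: [-3.9, -2.7, -1.4]
opening: 0.131
finger_force: 42.2
```

```bash
python3 - <<'E'
from h import *
go([.5248,.0249,.24],down(-3.95));print(get_state()["wrist_torque"])
E
```

```text
t 13.4 d [ 0.003  0.009 -0.021] r [ 0.005  0.    -0.001] q [-0.14 -0.03  1.96 -0.01  1.22 -0.07]
[-0.65289677  0.61063473 -0.13625676]
```

Angle reached. Release, lift clear, and back off toward the rear so the cameras can see.

Emit:
{"name": "jog_arm", "arguments": {
  "increments": [
    {"dx": 0, "dy": 0, "dz": 0, "ax": 0, "ay": 0, "az": 0, "gripper": 0.4},
    {"dx": 0, "dy": 0, "dz": 0, "ax": 0, "ay": 0, "az": 0, "gripper": 0.4},
    {"dx": 0, "dy": 0, "dz": 0, "ax": 0, "ay": 0, "az": 0, "gripper": 0.4},
    {"dx": 0, "dy": 0, "dz": 0, "ax": 0, "ay": 0, "az": 0, "gripper": 0.4},
    {"dx": 0, "dy": 0, "dz": 0, "ax": 0, "ay": 0, "az": 0, "gripper": 0.4},
    {"dx": 0, "dy": 0, "dz": 0.3, "ax": 0, "ay": 0, "az": 0, "gripper": 0.4},
    {"dx": 0, "dy": 0, "dz": 0.7, "ax": 0, "ay": 0, "az": 0, "gripper": 0.4},
    {"dx": 0, "dy": 0, "dz": 1, "ax": 0, "ay": 0, "az": 0, "gripper": 0.4},
    {"dx": 0, "dy": 0, "dz": 1, "ax": 0, "ay": 0, "az": 0, "gripper": 0.4}
  ]
}}

```text
time: 14.3
eef_pos: [0.5276, 0.0244, 0.3703]
tcp_rot: [0.731, 0.683, 0.004, 0.008]
contact_force: [0.9, 1.0, 0.1]
opening: 0.703
finger_force: 0.0
```

Emit:
{"name": "jog_arm", "arguments": {
  "increments": [
    {"dx": -0.2, "dy": 1, "dz": 0.3, "ax": 0, "ay": 0, "az": 0, "gripper": 0.4},
    {"dx": -0.2, "dy": 1, "dz": 0.3, "ax": 0, "ay": 0, "az": 0, "gripper": 0.4},
    {"dx": -0.2, "dy": 1, "dz": 0.3, "ax": 0, "ay": 0, "az": 0, "gripper": 0.4}
  ]
}}

```text
time: 14.6
eef_pos: [0.5006, 0.1469, 0.3992]
tcp_rot: [0.73, 0.683, 0.0, 0.003]
contact_force: [0.3, -0.6, -0.2]
opening: 0.701
finger_force: 0.0
```

Emit:
{"name": "jog_arm", "arguments": {
  "increments": [
    {"dx": -0.3, "dy": 1, "dz": 0, "ax": 0, "ay": 0, "az": 0, "gripper": 0.4},
    {"dx": -0.3, "dy": 1, "dz": 0, "ax": 0, "ay": 0, "az": 0, "gripper": 0.4},
    {"dx": -0.3, "dy": 1, "dz": 0, "ax": 0, "ay": 0, "az": 0, "gripper": 0.4},
    {"dx": -0.3, "dy": 1, "dz": 0, "ax": 0, "ay": 0, "az": 0, "gripper": 0.4}
  ]
}}

```text
time: 15.0
eef_pos: [0.4639, 0.2672, 0.3976]
tcp_rot: [0.729, 0.684, -0.001, 0.002]
contact_force: [-0.7, -0.3, 0.1]
opening: 0.699
finger_force: 0.0
```

```bash
python3 - <<'E'
from h import *
T=cam("top");S=cam("side")
for n,c in(("top",T),("side",S)):
    P=pts(c);h=cv2.cvtColor(c["frame"],cv2.COLOR_BGR2HSV)
    roi=(abs(P[...,0]-.525)<.06)&(abs(P[...,1]-.025)<.06)&(c["depth"]>0)
    w=roi&(P[...,2]>.214)&(P[...,2]<.26)&(h[...,0]>12)&(h[...,0]<35)&(h[...,1]>90)
    q=P[w];ev,V=np.linalg.eigh(np.cov(q[:,:2].T));print(n,"nut",w.sum(),q.mean(0),np.degrees(np.arctan2(V[1,1],V[0,1]))%180,2*np.sqrt(3*ev))
h=cv2.cvtColor(T["frame"],cv2.COLOR_BGR2HSV);P=pts(T)
w=(h[...,1]<70)&(h[...,2]>140)&(abs(P[...,0]-.525)<.03)&(abs(P[...,1])<.12)&(abs(P[...,2]-.19)<.008)
k,l,st,ce=cv2.connectedComponentsWithStats(w.astype(np.uint8))
for i in range(1,k):print("white",st[i,4],P[l==i].mean(0))
cv2.imwrite('pics/f.png',np.hstack([cv2.resize(T['frame'][165:285,170:450],(400,171)),cv2.resize(S['frame'][150:320,180:446],(400,256))[:171]]))
f=np.vstack([cv2.resize(T['frame'][165:285,170:450],(700,300),interpolation=2),cv2.resize(S['frame'][160:290,180:483],(700,300),interpolation=2)]);cv2.imwrite('pics/g.png',f)
E
```

```text
top nut 119 [0.52226217 0.02475672 0.23722817] 85.4956184193375 [0.01319113 0.06275319]
side nut 171 [0.52070539 0.01874696 0.23365936] 86.90027974374361 [0.01128555 0.06594702]
white 118 [0.54721264 0.02450245 0.1963194 ]
white 156 [0.50781073 0.03344515 0.19603774]
white 2 [0.53455006 0.05655709 0.19596698]
white 1 [ 0.5314646  -0.0144943   0.19439645]
white 13 [0.52883479 0.0819641  0.19068892]
white 12 [ 0.5197307  -0.04976475  0.1913721 ]
white 3 [ 0.49678966 -0.00323447  0.19681602]
```

View pics/g.png

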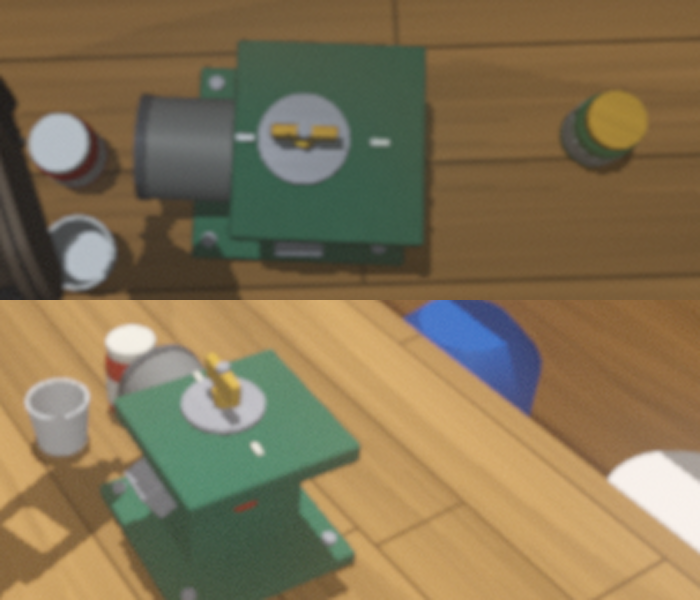

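The nut at (304,133) now lies in line with the two white marks: 85.5–86.9° against 86.0°. The red bar is still up, and the jars and cup are in place.

```bash
python3 -c "
from h import *
print(job.sign_off())"
```

```text
the job is handed in; nothing more can be done
None
```

The mill is ready for cleaning and the job is handed in at about 15 s: the stop bar was pushed about 8 mm up to its end stop and stayed in, the wing nut was then turned clockwise to within about 1° of the white marks and released, and the jars and cup were not touched; the hand-in returned no verdict.

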